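Make up a wound-care kit and a sample kit

TASK

Make up two kits from the stock standing on the trolley top. The wound-care kit goes in the sectioned tray: one saline bottle and the brown antiseptic bottle, each in its own square section, and the box of plasters in the long section. The sample kit goes in the steel kidney dish: the other saline bottle and the specimen pot; set everything down standing upright without letting it fall, and leave the tablet jar, the sharps container and the glove box where they are.

Things in the scene. Friction and masses are not known exactly. Their poses are not given: they have to be found in the camera images.
- saline_a_mid (a point): One of two alike saline bottles, either of which serves for either kit: slim white plastic, round, standing upright; body 42 mm across and straight from the base up to 56 mm, then a shoulder to a narrow grey cap 24 mm across; 84 mm tall in all, about 110 g. The point is at its centre, on the axis 42 mm above its base; z is up.
- saline_b_mid (a point): One of two alike saline bottles, either of which serves for either kit: slim white plastic, round, standing upright; body 42 mm across and straight from the base up to 56 mm, then a shoulder to a narrow grey cap 24 mm across; 84 mm tall in all, about 110 g. The point is at its centre, on the axis 42 mm above its base; z is up.
- antiseptic_mid (a point): Antiseptic bottle: stout, round, brown glass, standing upright; body 50 mm across and straight from the base up to 49 mm, then a shoulder to a white screw cap 34 mm across; 78 mm tall in all, about 190 g. The point is at its centre, on the axis 39 mm above its base; z is up.
- pot_mid (a point): Specimen pot: wide, round, clear plastic with a paper label and a ribbed flat white screw lid; body 55 mm across at the base growing to 57 mm under the lid, lid 60 mm across from 58 mm up to the top at 72 mm; about 50 g. The point is at its centre, on the axis 36 mm above its base; z is up.
- plasters_mid (a point): Box of plasters: upright white carton, 40 mm thick (its x), 84 mm long (its y), 74 mm tall (its z, up), about 90 g, rigid. The point is at its centre, 37 mm above its base.
- tray: Sectioned tray, grey plastic, fixed, 155 mm (x) by 149 mm (y), walls and dividers 3 mm thick and 20 mm high over the worktop, floor 3 mm thick. Origin: centre of its underside. Inside, one long section on the -x side, 76 mm (x) by 143 mm (y), centred at x = -36.5, y = 0 mm; on the +x side two square sections 70 by 70 mm, centred at x = 39.5, y = +36.5 and -36.5 mm.
- dish: Steel kidney dish, fixed, 260 mm long (its y), 145 mm wide, floor 3 mm thick, flared walls, rim 35 mm above the worktop. The floor reaches 50 mm either side of a centre-line arc of radius 120 mm about x = -120 mm, y = 0, 0.62 rad either side of +x, ends round: the ends bend to -x. Origin: middle of that arc, on the worktop. Two things stand well at x = -15 mm, y = +58 and -58 mm.
- tablets_mid (a point): Tablet jar, not wanted in either kit: small round white plastic jar, 46 mm across and 60 mm tall, with a white cap nearly as wide as itself. It stands among the stock. The point is at its centre, 30 mm above its base.
- sharps: Sharps container to leave alone: yellow plastic tub 98 by 130 mm over its lugs, 120 mm tall, with a round clear lid. Origin at the centre of its underside.
- gloves: Glove box to leave alone: white and green carton lying flat, 125 mm (its x) by 235 mm (its y), 70 mm tall. Origin at the centre of its underside.

How it is judged:
At the end, for the whole second after the job is handed in: Antiseptic and one saline bottle stand in the tray's square sections, the plasters in its long section; the other saline bottle and the pot stand in the kidney dish. All five rest on the floor of tray or dish (within 4 mm), within 0.10 rad of upright, at rest (x of antiseptic_mid in the frame of tray between 0.018 and 0.061 m and y of antiseptic_mid in the frame of tray between -0.058 and 0.058 m and z of antiseptic_mid in the frame of tray between 0.036 and 0.046 m and angle between each of antiseptic_mid, plasters_mid, pot_mid's own z axis and vertical below 0.1 rad and x of plasters_mid in the frame of tray between -0.06 and -0.013 m and y of plasters_mid in the frame of tray between -0.036 and 0.036 m and z of plasters_mid in the frame of tray between 0.034 and 0.044 m and x of pot_mid in the frame of dish between -0.07 and 0.05 m and y of pot_mid in the frame of dish between -0.101 and 0.101 m and z of pot_mid in the frame of dish between 0.033 and 0.043 m and (((x of saline_a_mid in the frame of tray between 0.018 and 0.061 m and y of saline_a_mid in the frame of tray between -0.058 and 0.058 m and z of saline_a_mid in the frame of tray between 0.039 and 0.049 m and angle between saline_a_mid's own z axis and vertical below 0.1 rad) and (x of saline_b_mid in the frame of dish between -0.07 and 0.05 m and y of saline_b_mid in the frame of dish between -0.101 and 0.101 m and z of saline_b_mid in the frame of dish between 0.039 and 0.049 m and angle between saline_b_mid's own z axis and vertical below 0.1 rad)) or ((x of saline_b_mid in the frame of tray between 0.018 and 0.061 m and y of saline_b_mid in the frame of tray between -0.058 and 0.058 m and z of saline_b_mid in the frame of tray between 0.039 and 0.049 m and angle between saline_b_mid's own z axis and vertical below 0.1 rad) and (x of saline_a_mid in the frame of dish between -0.07 and 0.05 m and y of saline_a_mid in the frame of dish between -0.101 and 0.101 m and z of saline_a_mid in the frame of dish between 0.039 and 0.049 m and angle between saline_a_mid's own z axis and vertical below 0.1 rad))) and linear speed of each of saline_a, saline_b, antiseptic, pot, plasters below 0.02 m/s and angular speed of each of saline_a, saline_b, antiseptic, pot, plasters below 0.2 rad/s); the robot touches nothing.
It fails at once if the tablet jar is moved by more than 20 mm (distance of tablets_mid from where it was at the start of the episode above 0.02 m).
It fails at once if the sharps container is moved by more than 20 mm (distance of sharps from where it was at the start of the episode above 0.02 m).
It fails at once if the glove box is moved by more than 20 mm (distance of gloves from where it was at the start of the episode above 0.02 m).
It fails at once if a thing of the kits falls freely at more than 0.7 m/s (let go 25 mm or more above its support) ((linear speed of saline_a above 0.7 m/s and contact force between the fingers and saline_a below 0.02 N) or (linear speed of saline_b above 0.7 m/s and contact force between the fingers and saline_b below 0.02 N) or (linear speed of antiseptic above 0.7 m/s and contact force between the fingers and antiseptic below 0.02 N) or (linear speed of pot above 0.7 m/s and contact force between the fingers and pot below 0.02 N) or (linear speed of plasters above 0.7 m/s and contact force between the fingers and plasters below 0.02 N)).
It also fails if it takes over 134 s, if anything falls off the work surface, if the arm or the gripper's body presses on something with over 40 N, if the wrist force passes 120 N, or if a joint passes its speed limit or range.

ROBOT

A 6-joint arm with a two-finger parallel gripper is mounted at the origin on the work surface. World frame = base frame: x ahead of the robot, y to its left, z up, the work surface at z = 0. Lengths are in m, angles in rad, forces in N, time in s.
With the tool pointing down it reaches from about 0.375 to 0.9 m from the base axis. Payload 3.1 kg.
Tool frame: the origin (TCP) lies midway between the tips of the shut fingers; the grasp point (between the pads) lies pinch_z behind it (pinch_z is the distance from the TCP to the grasp point, in m); y points along the fingers, z is the direction in which the jaws open and shut, and the axes are right-handed (so a half turn about y gives the same grasp; the last joint's range is limited). The gripper opens to 87 mm and grips with 3 to 60 N. Pads are 19 mm wide; open, the fingers measure 117 mm over their backs; the gripper's body (75 mm by 190 mm) begins 51 mm behind the grasp point.
Start: joints at [-1.494, 0.527, 1.433, -0, 1.181, -0.178], TCP at [0.158, -0.605, 0.223] pointing down, gripper open.
Joint ranges: [-3.08, 3.08], [-0.75, 2.2], [0.22, 2.44], [-1.43, 4.57], [0, 2.65], [-2.85, 2.85]. Speed limits (rad/s): [2.79, 2.79, 3.14, 3.14, 3.14, 3.14].

INTERFACE

Orientations are given as a unit quaternion [x, y, z, w].
In Python, from rig import get_obs, camera, hand_in, pinch_z gives the robot as it stands. The module is installed in compiled form; this text tells all that it offers.
- The arm moves only by the tool arm_command, never from a script. Its argument "plan" is a list of rows, each a list of 2 entries, a list of its own where there are three numbers: the shift along the world's x, y, z in units of 25 mm (1.0 is 25 mm), then the turn about the world's z in units of 5 degrees (1.0 is 5 degrees). A call has 1 to 5 rows; each row is the pose to reach, as a shift and turn from the pose commanded when the call began; what a row does not reach only later rows make up. A row lasts 1/10 s, in which the tool goes at most 50 mm and 8.59 degrees, less where a joint would pass 70% of its speed; a pose out of reach is approached as far as the arm can. A call with a gripper value outside its range is refused whole. "fingers" is the opening, from -1 (shut) to 1 (fully open), set as the call begins (left out, the last holds). The fingers move at their own pace and stop on an object; "force" is the grip in N (left out, the last holds). Time passes only in rows, so rows that repeat a pose let the fingers close. It gives the time, the measured TCP pose, the force and the opening at its end, in the units of the state.
- get_obs(): the state, without advancing time (a new reading comes with each control period).
- camera(name): name is "scene" or "side" or "wrist"; returns a dict with "pixels" (480x640x3 uint8, red, green, blue), "camera_matrix" (3x3 intrinsics, pixels), "R" (3x3) and "t" (3): a world point X has camera coordinates R X + t. Camera axes: x right, y down, z forward; pixel columns grow to the right and rows downward; lengths in m; the calibration is good to about 2 mm. A picture is of the moment at which its call begins. There is no depth.
- hand_in(): hands the job in, once; it reports no verdict.
The state is a dict: "time": time; "q": joint angles; "joint_velocities": joint speeds; "joint_torque": joint torques, N m; "position": TCP position; "tool_rot": TCP orientation; "ft_force": force on the tool from outside, world axes, zero at the start; "moment": the same for the moment, N m; "grip_width": finger opening in m.
Only numpy, scipy, OpenCV 4.12 (cv2) and the standard library are available. Lean on these libraries where they do the work, as an engineer would, in place of code of your own. Each camera call takes 0.05 s, during which the arm holds its last target.

## Working session

There is one attempt and no reset: what is moved stays moved. The work goes in short steps, Python scripts to look and compute and a tool call to move; the robot and the scene stay as the last step left them, time stands still between calls to the robot, and variables do not carry over. Pictures are saved under pics/ and viewed, and the job is handed in when it is done.

Besides the shell and the picture viewer there is one more tool, called after "Call:" by a JSON object that holds its "name" and its "arguments". arm_command: Moves the arm, as the interface text tells. Its arguments: {"type":"object","properties":{"plan":{"type":"array"},"fingers":{"type":"number"},"force":{"type":"number"}},"required":["plan"]}

```bash
mkdir -p pics; python3 - <<'E'
from rig import get_obs, camera, pinch_z
import cv2,numpy as np
print(pinch_z); o=get_obs(); print({k:np.round(v,3) for k,v in o.items()})
for n in ("scene","side","wrist"):
    c=camera(n); cv2.imwrite(f"pics/{n}0.png",c["pixels"][:,:,::-1]); np.savez(f"{n}0.npz",**c)
    print(n,c["camera_matrix"].round(1).tolist(),(-c["R"].T@c["t"]).round(3),c["R"].round(2).tolist())
E
```

```text
0.0187
{'time': np.float64(0.0), 'q': array([-1.495,  0.528,  1.434, -0.   ,  1.181, -0.179]), 'joint_velocities': array([-0.001, -0.002,  0.001, -0.001,  0.002,  0.001]), 'joint_torque': array([-2.0000e-03, -4.4004e+01, -1.7659e+01,  6.3000e-02,  5.8000e-02,
       -0.0000e+00]), 'position': array([ 0.157, -0.604,  0.222]), 'tool_rot': array([-0.09 ,  0.702, -0.701,  0.09 ]), 'ft_force': array([ 0.287,  0.027, -0.847]), 'moment': array([0.044, 0.005, 0.033]), 'grip_width': np.float64(0.087)}
scene [[528.8, 0.0, 318.4], [0.0, 528.8, 241.7], [0.0, 0.0, 1.0]] [1.173 0.13  0.993] [[-0.18, 0.98, -0.01], [0.79, 0.14, -0.6], [-0.58, -0.11, -0.8]]
side [[523.6, 0.0, 327.1], [0.0, 523.6, 250.0], [0.0, 0.0, 1.0]] [0.069 0.725 0.949] [[-0.86, -0.51, -0.0], [-0.37, 0.63, -0.69], [0.35, -0.59, -0.73]]
wrist [[339.4, 0.0, 321.9], [0.0, 339.4, 242.5], [0.0, 0.0, 1.0]] [ 0.229 -0.587  0.385] [[0.25, -0.97, -0.0], [-0.93, -0.24, 0.27], [-0.26, -0.07, -0.96]]
```

View pics/scene0.png

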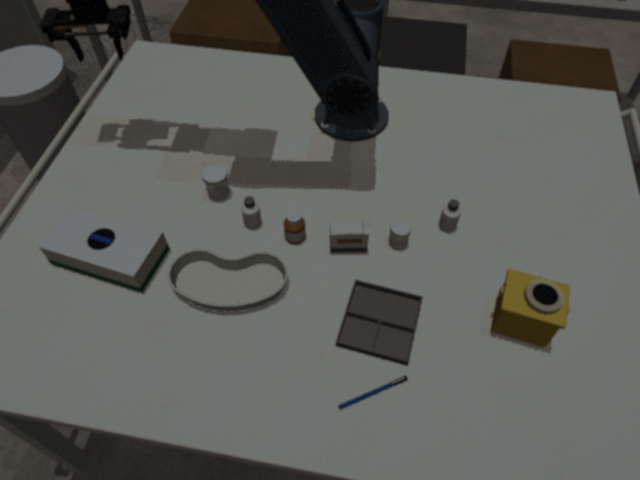

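View pics/side0.png

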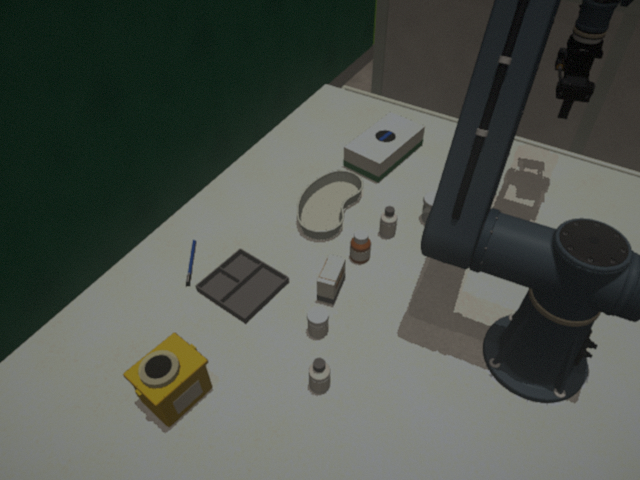

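View pics/wrist0.png

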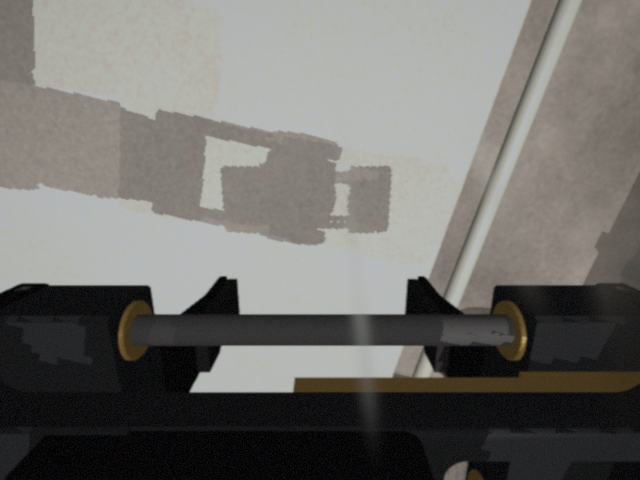

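The scene shows the stock in a row: a round white item (216,180), saline (251,212), brown antiseptic (294,226), plasters (349,235), a round white item (400,234) and saline (451,215). The dish is at (228,280) and the tray at (380,320). I need to tell the pot from the jar, so I'll zoom in.

```bash
python3 - <<'E'
import cv2,numpy as np
i=cv2.imread("pics/scene0.png")
c=lambda x0,x1,y0,y1,s: cv2.resize(i[y0:y1,x0:x1],None,fx=s,fy=s,interpolation=cv2.INTER_CUBIC)
a=c(190,460,160,260,2.9); b=c(150,430,235,370,2.0)
b=cv2.copyMakeBorder(b,0,0,0,a.shape[1]-b.shape[1],cv2.BORDER_CONSTANT)
o=np.vstack([a,b]); print(o.shape); cv2.imwrite("pics/z1.png",cv2.convertScaleAbs(o,alpha=1.3))
i=cv2.imread("pics/side0.png"); cv2.imwrite("pics/z2.png",cv2.convertScaleAbs(c(290,450,170,400,2.6),alpha=1.3))
E
```

```text
(560, 783, 3)
```

View pics/z1.png

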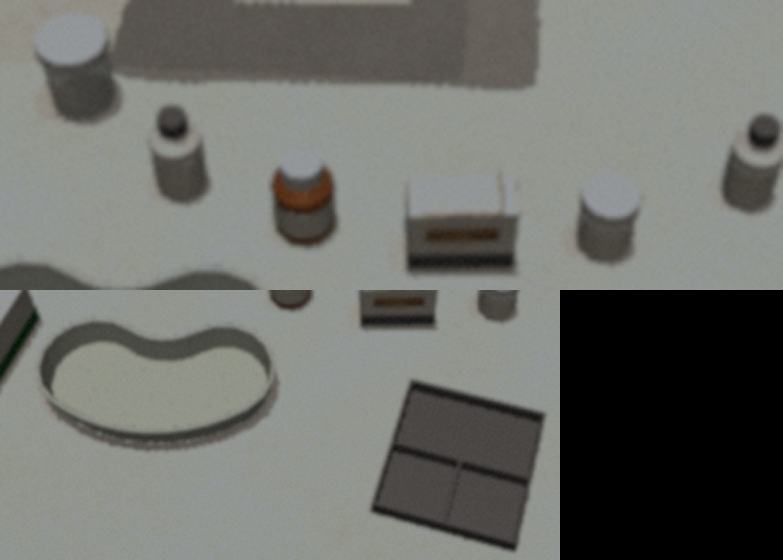

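View pics/z2.png

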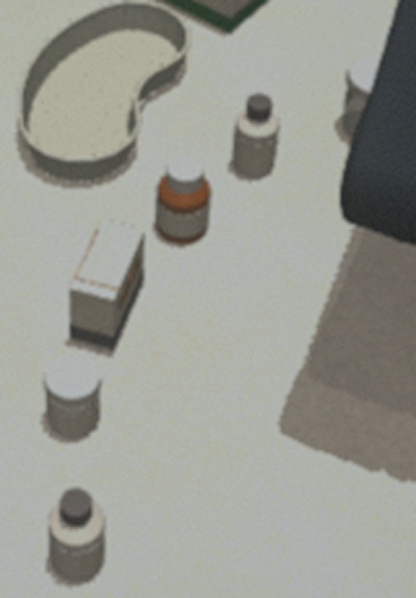

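The left round item is visibly wider and taller with an overhanging lid, so I take it as the pot and the right one as the tablet jar. Now measuring both.

```bash
cat > h.py <<'E'
import numpy as np,cv2
def load(n,k=0): return dict(np.load(f"{n}{k}.npz"))
def ray(c,u,v):
    o=-c["R"].T@c["t"]; d=c["R"].T@np.linalg.solve(c["camera_matrix"],[u,v,1.]); return o,d/np.linalg.norm(d)
def plane(c,u,v,z):
    o,d=ray(c,u,v); return o+d*(z-o[2])/d[2]
def tri(a,p,b,q):
    o1,d1=ray(a,*p);o2,d2=ray(b,*q); s=np.linalg.lstsq(np.c_[d1,-d2],o2-o1,rcond=None)[0]
    A,B=o1+s[0]*d1,o2+s[1]*d2; return (A+B)/2,np.linalg.norm(A-B)
E
python3 - <<'E'
from h import *
S,D=load("scene"),load("side"); r=lambda x:np.round(x,3)
for n,p,q,z in [("salL",(249.7,199),(390,208.8),.084),("anti",(294.1,215.2),(361.5,235.4),.078),("tab",(400.7,227.2),(317.7,314.6),.06),("salR",(453.8,203.1),(319.2,360.8),.084)]:
    t,e=tri(S,p,D,q); print(n,r(plane(S,*p,z)),r(plane(D,*q,z)),"tri",r(t),r(e))
print("pot",r(plane(S,214.8,173.8,.072)), "lid w",np.linalg.norm(plane(S,203,174,.072)-plane(S,228,174,.072)),"tab w",np.linalg.norm(plane(S,390.2,228,.06)-plane(S,410.2,228,.06)))
print("plS",[r(plane(S,u/2.9+190,v/2.9+160,.074))[:2] for u,v in [(410,178),(405,215),(515,213),(516,178)]])
print("plD",[r(plane(D,u/2.6+290,v/2.6+170,.074))[:2] for u,v in [(70,288),(113,300),(143,232),(105,222)]])
t=np.array([plane(S,u/2+150,(v-290)/2+235,.02)[:2] for u,v in [(412,382),(545,413),(515,549),(372,511)]])
print("tray",r(t),r(t.mean(0)),[r(np.linalg.norm(t[i]-t[i-1])) for i in range(4)])
# dish masks
for n,c,f in(("S",S,"scene"),("D",D,"side")):
    pass
pts=[(40,365),(275,375),(160,440),(100,322),(215,328),(160,340)]
print("dish rim",[r(plane(S,u/2+150,(v-290)/2+235,.035))[:2] for u,v in pts])
print("gl",[r(plane(S,u,v,.07))[:2] for u,v in[(75,213),(166,242),(140,275),(44,248)]])
print("sh",[r(plane(S,u,v,.12))[:2] for u,v in[(507,272),(568,280)]])
E
```

```text
salL [ 0.422 -0.175  0.084] [ 0.425 -0.177  0.084] tri [ 0.424 -0.174  0.087] 0.0
anti [ 0.445 -0.066  0.078] [ 0.444 -0.065  0.078] tri [ 0.445 -0.066  0.077] 0.0
tab [0.422 0.172 0.06 ] [0.421 0.172 0.06 ] tri [0.421 0.172 0.059] 0.0
salR [0.351 0.282 0.084] [0.353 0.278 0.084] tri [0.353 0.281 0.087] 0.003
pot [ 0.349 -0.282  0.072] lid w 0.06003036383854198 tab w 0.04465873710045342
plS [array([0.445, 0.018]), array([0.481, 0.021]), array([0.464, 0.102]), array([0.43 , 0.098])]
plD [array([0.464, 0.104]), array([0.426, 0.097]), array([0.442, 0.017]), array([0.477, 0.024])]
tray [[0.556 0.092]
 [0.569 0.237]
 [0.728 0.218]
 [0.713 0.074]] [0.641 0.155] [np.float64(0.159), np.float64(0.145), np.float64(0.16), np.float64(0.145)]
dish rim [array([ 0.616, -0.306]), array([ 0.583, -0.053]), array([ 0.682, -0.152]), array([ 0.55, -0.26]), array([ 0.534, -0.132]), array([ 0.561, -0.187])]
gl [array([ 0.522, -0.559]), array([ 0.563, -0.326]), array([ 0.654, -0.35 ]), array([ 0.625, -0.58 ])]
sh [array([0.545, 0.385]), array([0.543, 0.501])]
```

```bash
cat >> h.py <<'E'
from scipy.spatial.transform import Rotation as Ro
def st():
    from rig import get_obs
    o=get_obs(); R=Ro.from_quat(o["tool_rot"]).as_matrix()
    print("t",round(float(o["time"]),2),"pos",o["position"].round(4),"jaw",R[:,2].round(3),"yaw",np.degrees(np.arctan2(R[1,2],R[0,2])).round(1),"fing",R[:,1].round(3),"q",o["q"].round(2),"w",round(float(o["grip_width"]),4),"F",o["ft_force"].round(1))
    return o
def go(x,y,z):
    o=st(); print("units",((np.array([x,y,z])-o["position"])/.025).round(2))
E
python3 -c "
from h import *
go(.349,-.282,.18)"
```

```text
t 0.15 pos [ 0.1575 -0.6042  0.2218] jaw [ 0.252 -0.968 -0.002] yaw -75.4 fing [-0.     0.002 -1.   ] q [-1.49  0.53  1.43 -0.    1.18 -0.18] w 0.0865 F [-0.1  0.4 -0.7]
units [ 7.66 12.89 -1.67]
```

Call:
{"name": "arm_command", "arguments": {"plan": [[[1.5, 2.5, 0], 1.6], [[3, 5, 0], 3.2], [[4.5, 7.5, 0], 4.8], [[6, 10, -0.5], 6.4], [[7.6, 12.9, -1], 8.0]], "fingers": 1, "force": 20}}

```text
time: 0.65
position: [0.2859, -0.3889, 0.2123]
tool_rot: [0.326, -0.627, 0.628, -0.326]
ft_force: [1.1, 0.3, 0.1]
grip_width: 0.0868
```

Call:
{"name": "arm_command", "arguments": {"plan": [[[0, 0, 0], 1.6], [[0, 0, 0], 3.2], [[0, 0, 0], 4.8], [[0, 0, 0], 6.4], [[0, 0, 0], 7.1]]}}

```text
time: 1.15
position: [0.2852, -0.3902, 0.2121]
tool_rot: [-0.501, 0.499, -0.498, 0.502]
ft_force: [-0.1, 0.1, -0.1]
grip_width: 0.087
```

```bash
python3 -c "
from h import *
go(.349,-.282,.045)
from rig import camera
for n in ('wrist','side','scene'):
    c=camera(n); cv2.imwrite('pics/%s1.png'%n,c['pixels'][:,:,::-1]); np.savez(n+'1.npz',**c)"
```

```text
t 1.15 pos [ 0.2852 -0.3902  0.2121] jaw [ 1.     0.006 -0.   ] yaw 0.3 fing [-0.  0. -1.] q [-1.17  0.35  1.79  0.    1.   -1.18] w 0.087 F [-0.1  0.1 -0.1]
units [ 2.55  4.33 -6.69]
```

View pics/wrist1.png

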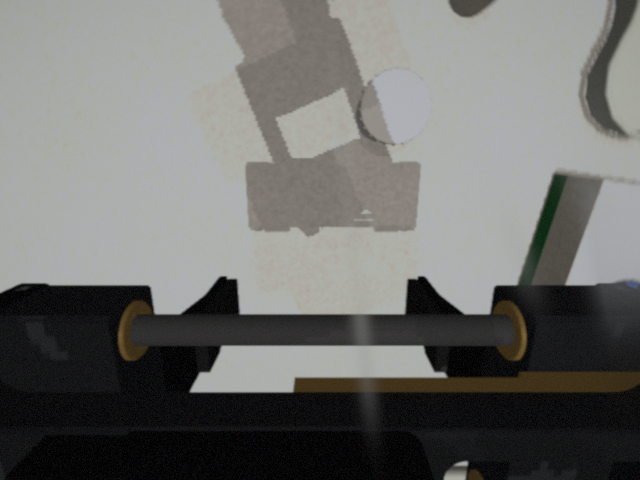

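View pics/side1.png

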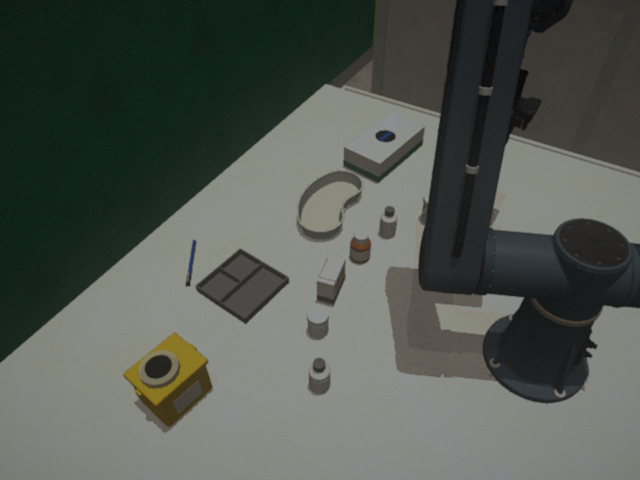

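The wrist view shows the pot lid as a white disc at (395,106), plus the dish end at top right and the glove box at right. Checking that lid against the scene estimate.

```bash
python3 -c "
from h import *
W=load('wrist',1);S=load('scene',0)
print(plane(W,395.5,106,.072),plane(W,360,106,.072),plane(W,431,106,.072))
print(tri(W,(395.5,106),S,(214.8,173.8)))"
```

```text
[ 0.34535651 -0.28408608  0.072     ] [ 0.31577271 -0.28427196  0.072     ] [ 0.37494159 -0.28390019  0.072     ]
(array([ 0.34598548, -0.28352905,  0.06845439]), np.float64(0.00038667824126400297))
```

Call:
{"name": "arm_command", "arguments": {"plan": [[[1.3, 2.2, 0], 0], [[2.55, 4.3, 0], 0], [[2.55, 4.3, 0], 0], [[2.55, 4.3, -1], 0], [[2.55, 4.3, -1], 0]]}}

```text
time: 1.8
position: [0.3481, -0.2807, 0.1857]
tool_rot: [-0.5, 0.501, -0.498, 0.501]
ft_force: [-0.2, 0.7, 0.1]
grip_width: 0.0871
```

Call:
{"name": "arm_command", "arguments": {"plan": [[[-0.05, -0.1, -1.5], 0], [[-0.05, -0.1, -3], 0], [[-0.05, -0.1, -4.5], 0], [[-0.05, -0.1, -5.6], 0], [[-0.05, -0.1, -5.6], 0]]}}

```text
time: 2.3
position: [0.3463, -0.2847, 0.0449]
tool_rot: [-0.5, 0.502, -0.498, 0.5]
ft_force: [-0.5, 0.2, 0.1]
grip_width: 0.0868
```

Call:
{"name": "arm_command", "arguments": {"plan": [[[0, 0, 0], 0], [[0, 0, 0], 0], [[0, 0, 0], 0], [[0, 0, 0], 0], [[0, 0, 0], 0]], "fingers": -1, "force": 20}}

```text
time: 2.8
position: [0.348, -0.286, 0.0483]
tool_rot: [0.501, -0.499, 0.5, -0.5]
ft_force: [-1.5, -0.5, 5.5]
grip_width: 0.0594
```

Call:
{"name": "arm_command", "arguments": {"plan": [[[0, 0, 0], 0], [[0, 0, 0.3], 0], [[0, 0, 0.6], 0], [[0, 0, 1], 0], [[0, 0, 1], 0]]}}

```text
time: 3.3
position: [0.3482, -0.2861, 0.0736]
tool_rot: [0.501, -0.499, 0.5, -0.5]
ft_force: [-0.3, 0.2, 0.1]
grip_width: 0.0595
```

```bash
python3 -c "
from h import *
st()
from rig import camera
c=camera('scene'); cv2.imwrite('pics/s2.png',cv2.resize(c['pixels'][110:270,130:330,::-1],None,fx=3,fy=3))"
```

```text
t 3.3 pos [ 0.3482 -0.2861  0.0736] jaw [1.    0.002 0.002] yaw 0.1 fing [ 0.002 -0.002 -1.   ] q [-0.94  0.57  1.99  0.    0.58 -0.94] w 0.0595 F [-0.3  0.2  0.1]
```

View pics/s2.png

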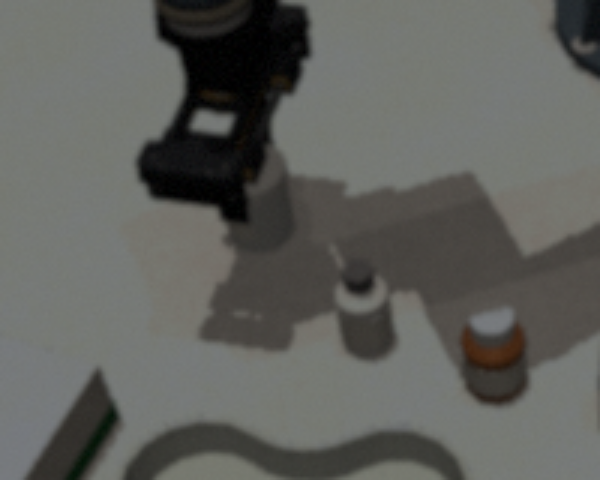

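Call:
{"name": "arm_command", "arguments": {"plan": [[[0, 0, 1], 0], [[0, 0, 2], 0], [[0.8, 0.1, 3], 0], [[2, 0.3, 3.2], 0], [[3.2, 0.6, 3.2], 0]]}}

```text
time: 3.85
position: [0.429, -0.2712, 0.1537]
tool_rot: [0.5, -0.499, 0.501, -0.5]
ft_force: [0.4, -0.4, 0.0]
grip_width: 0.0592
```

Call:
{"name": "arm_command", "arguments": {"plan": [[[1.4, 0.25, 0], 0], [[2.8, 0.5, 0], 0], [[4.2, 0.75, 0], 0], [[5.6, 1, 0], 0], [[6.6, 1.2, 0], 0]]}}

```text
time: 4.35
position: [0.5946, -0.2397, 0.1517]
tool_rot: [-0.501, 0.499, -0.499, 0.501]
ft_force: [-0.0, 0.7, -0.6]
grip_width: 0.0594
```

```bash
python3 -c "
from h import *
go(.614,-.237,.055)
from rig import camera
for n in ('scene','side'):
    c=camera(n); cv2.imwrite('pics/%s3.png'%n,c['pixels'][:,:,::-1]); np.savez(n+'3.npz',**c)
a=cv2.imread('pics/scene3.png')[150:350,120:340]; b=cv2.imread('pics/side3.png')[100:300,270:450]
cv2.imwrite('pics/c3.png',cv2.resize(np.hstack([a,b]),None,fx=2,fy=2,interpolation=2))"
```

```text
t 4.35 pos [ 0.5946 -0.2397  0.1517] jaw [1.    0.003 0.   ] yaw 0.1 fing [ 0.  0. -1.] q [-0.56  0.63  1.46  0.    1.06 -0.56] w 0.0594 F [-0.   0.7 -0.6]
units [ 0.78  0.11 -3.87]
```

View pics/c3.png

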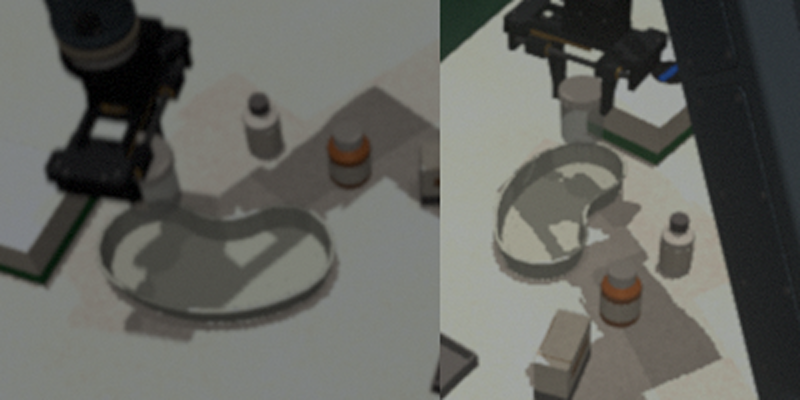

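```bash
python3 -c "
from h import *
from scipy.optimize import least_squares
S=load('scene',0);D=load('side',0)
P=[plane(S,u/2+150,(v-290)/2+235,.035)[:2] for u,v in [(40,365),(275,375),(160,437),(100,322),(215,328),(162,342),(70,415),(240,420),(250,338)]]
Q=[plane(D,u/2.6+290,v/2.6+170,.035)[:2] for u,v in [(22,110),(45,52),(100,8),(150,2),(189,35),(165,75),(133,105),(138,135)]]
def sd(p,x):
    c,s=np.cos(p[2]),np.sin(p[2]); d=np.array(x)-p[:2]; l=np.c_[d@[c,s],d@[-s,c]]
    a=np.clip(np.arctan2(l[:,1],l[:,0]+.12),-.62,.62); n=np.c_[.12*np.cos(a)-.12,.12*np.sin(a)]
    return np.hypot(*(l-n).T)
for X in (P,Q,P+Q):
    r=least_squares(lambda p:sd(p,X)-p[3],[.621,-.175,.13,.06],loss='soft_l1',f_scale=.004); print(r.x.round(4),(r.fun*1e3).round(1))
"
```

```text
[ 0.6223 -0.1778  0.0981  0.0589] [-1.4 -0.5 -0.  -0.5  3.7  0.6 -0.2  1.3 -2.6]
[ 0.6143 -0.1801  0.1266  0.0583] [-1.  -3.2  2.8  2.9 -2.1  8.  -5.2  0.2]
[ 0.6193 -0.1791  0.1027  0.0591] [-2.4  0.3  3.2 -3.5 -0.  -2.6  1.9  4.7 -5.3 -7.8 -8.8 -0.3  2.8  0.7
  9.9  0.1  6.2]
```

Call:
{"name": "arm_command", "arguments": {"plan": [[[0.3, 0, -0.8], 0], [[0.5, 0, -1.6], 0], [[0.5, 0, -2.4], 0], [[0.5, 0, -3], 0], [[0.5, 0, -3], 0]]}}

```text
time: 4.95
position: [0.6024, -0.2395, 0.0745]
tool_rot: [-0.501, 0.502, -0.497, 0.5]
ft_force: [-0.4, -0.8, -1.3]
grip_width: 0.0593
```

Call:
{"name": "arm_command", "arguments": {"plan": [[[0.2, 0, 0], 0], [[0.4, 0, -0.3], 0], [[0.4, 0, -0.6], 0], [[0.4, 0, -0.85], 0], [[0.4, 0, -0.85], 0]]}}

```text
time: 5.45
position: [0.6143, -0.2399, 0.0548]
tool_rot: [0.501, -0.5, 0.499, -0.5]
ft_force: [-0.7, -0.8, -0.6]
grip_width: 0.0595
```

Call:
{"name": "arm_command", "arguments": {"plan": [[[0, 0, -0.1], 0], [[0, 0, -0.1], 0], [[0, 0, -0.2], 0], [[0, 0, -0.2], 0]]}}

```text
time: 5.85
position: [0.6155, -0.2407, 0.0515]
tool_rot: [-0.5, 0.499, -0.5, 0.5]
ft_force: [0.8, -0.2, 0.8]
grip_width: 0.0593
```

Call:
{"name": "arm_command", "arguments": {"plan": [[[0, 0, -0.05], 0], [[0, 0, -0.1], 0], [[0, 0, -0.1], 0]]}}

```text
time: 6.15
position: [0.6155, -0.2409, 0.0513]
tool_rot: [0.501, -0.499, 0.5, -0.5]
ft_force: [-3.7, 1.6, 13.5]
grip_width: 0.0595
```

Call:
{"name": "arm_command", "arguments": {"plan": [[[0, 0, 0.08], 0], [[0, 0, 0.08], 0]]}}

```text
time: 6.35
position: [0.6156, -0.2407, 0.0514]
tool_rot: [-0.5, 0.499, -0.5, 0.501]
ft_force: [-1.3, 1.3, 5.3]
grip_width: 0.059
```

Call:
{"name": "arm_command", "arguments": {"plan": [[[0, 0, 0], 0], [[0, 0, 0], 0], [[0, 0, 0], 0], [[0, 0, 0], 0]], "fingers": 0.8}}

```text
time: 6.75
position: [0.6149, -0.2403, 0.05]
tool_rot: [0.501, -0.5, 0.499, -0.5]
ft_force: [-0.0, -0.1, -0.5]
grip_width: 0.0771
```

Call:
{"name": "arm_command", "arguments": {"plan": [[[0, 0, 1], 0], [[0, 0, 2.5], 0], [[0, 0, 4], 0], [[0, 0, 4.5], 0], [[0, 0, 4.5], 0]]}}

```text
time: 7.25
position: [0.6165, -0.2412, 0.1653]
tool_rot: [0.5, -0.498, 0.501, -0.501]
ft_force: [-0.7, 0.1, 1.2]
grip_width: 0.0782
```

```bash
python3 -c "
from h import *
go(.424,-.175,.17)
from rig import camera
for n in ('scene','side','wrist'):
    c=camera(n); cv2.imwrite('pics/%s4.png'%n,c['pixels'][:,:,::-1]); np.savez(n+'4.npz',**c)
a=cv2.imread('pics/scene4.png')[150:350,120:340]; b=cv2.imread('pics/side4.png')[100:300,270:450]
cv2.imwrite('pics/c4.png',cv2.resize(np.hstack([a,b]),None,fx=2,fy=2,interpolation=2))"
```

```text
t 7.25 pos [ 0.6165 -0.2412  0.1653] jaw [1.    0.002 0.004] yaw 0.1 fing [ 0.004 -0.003 -1.   ] q [-0.54  0.64  1.39  0.    1.11 -0.54] w 0.0782 F [-0.7  0.1  1.2]
units [-7.7   2.65  0.19]
```

View pics/c4.png

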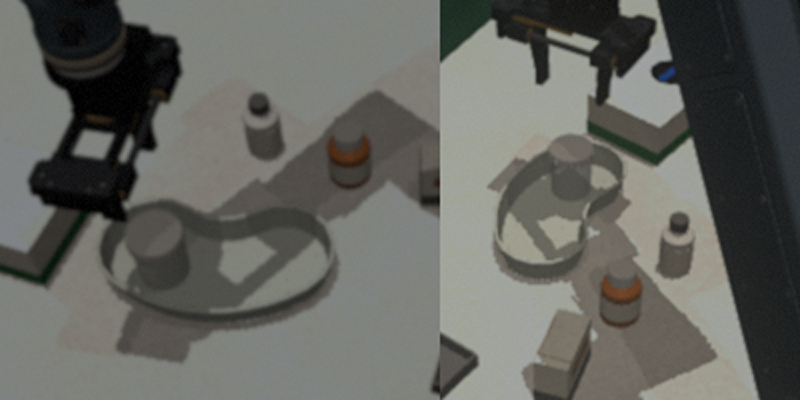

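View pics/wrist4.png

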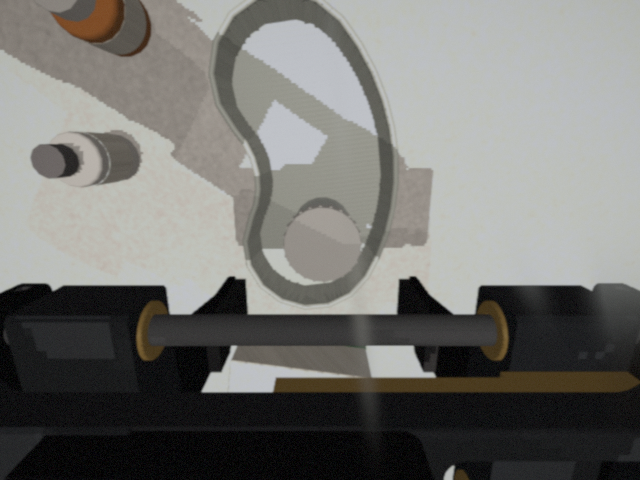

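The pot stands upright on the dish floor, with its lid at (322,243) in the wrist view and clear of the walls all round. Next is the nearer saline bottle, whose cap is at (54,160).

```bash
python3 -c "
from h import *
W=load('wrist',4);print(plane(W,54,160,.084),plane(W,322,243,.075))"
```

```text
[ 0.42851688 -0.17601506  0.084     ] [ 0.61372565 -0.23767198  0.075     ]
```

Call:
{"name": "arm_command", "arguments": {"plan": [[[-1.6, 0.5, 0], 0], [[-3.2, 1, 0], 0], [[-4.8, 1.6, 0], 0], [[-6.4, 2.2, 0], 0], [[-7.7, 2.65, 0], 0]], "fingers": 1}}

```text
time: 7.9
position: [0.4188, -0.1718, 0.1612]
tool_rot: [-0.501, 0.502, -0.497, 0.5]
ft_force: [0.5, 0.0, 0.2]
grip_width: 0.087
```

Call:
{"name": "arm_command", "arguments": {"plan": [[[0, 0, 0], 0], [[0, 0, 0], 0]]}}

```text
time: 8.1
position: [0.4217, -0.1737, 0.162]
tool_rot: [-0.5, 0.501, -0.499, 0.5]
ft_force: [1.2, 0.1, 0.2]
grip_width: 0.0868
```

Call:
{"name": "arm_command", "arguments": {"plan": [[[0.1, -0.05, -1.5], 0], [[0.1, -0.05, -3], 0], [[0.1, -0.05, -4.5], 0], [[0.1, -0.05, -5.4], 0], [[0.1, -0.05, -5.4], 0]]}}

```text
time: 8.6
position: [0.4247, -0.1751, 0.0246]
tool_rot: [-0.501, 0.502, -0.498, 0.5]
ft_force: [0.1, -0.0, 0.5]
grip_width: 0.087
```

Call:
{"name": "arm_command", "arguments": {"plan": [[[0, 0, 0], 0], [[0, 0, 0], 0], [[0, 0, 0], 0], [[0, 0, 0], 0], [[0, 0, 0], 0]], "fingers": -1}}

```text
time: 9.1
position: [0.4256, -0.1757, 0.0289]
tool_rot: [-0.5, 0.499, -0.5, 0.501]
ft_force: [-0.0, 0.5, -0.8]
grip_width: 0.0554
```

Call:
{"name": "arm_command", "arguments": {"plan": [[[0, 0, 0], 0], [[0, 0, 0], 0], [[0, 0, 0.3], 0], [[0, 0, 0.8], 0], [[0, 0, 0.8], 0]]}}

```text
time: 9.6
position: [0.4258, -0.1758, 0.0492]
tool_rot: [-0.5, 0.499, -0.5, 0.501]
ft_force: [0.5, 0.1, -1.9]
grip_width: 0.0417
```

Call:
{"name": "arm_command", "arguments": {"plan": [[[0, 0, 0.8], 0], [[0, 0, 1.8], 0], [[0, 0, 2.8], 0], [[0.6, 0.2, 3.5], 0], [[1.6, 0.5, 3.8], 0]]}}

```text
time: 10.1
position: [0.4648, -0.163, 0.1445]
tool_rot: [0.5, -0.5, 0.5, -0.5]
ft_force: [0.6, -0.3, -1.9]
grip_width: 0.0417
```

Call:
{"name": "arm_command", "arguments": {"plan": [[[1.2, 0.35, 0], 0], [[2.4, 0.75, 0], 0], [[3.6, 1.1, 0], 0], [[4.6, 1.4, 0], 0], [[5.3, 1.65, 0], 0]]}}

```text
time: 10.6
position: [0.5991, -0.121, 0.1425]
tool_rot: [-0.501, 0.499, -0.499, 0.501]
ft_force: [-0.3, -0.0, -0.8]
grip_width: 0.0418
```

```bash
cat >> h.py <<'E'
def snap(k,cs=((150,350,120,340),(100,300,270,450)),w=False):
    from rig import camera
    for n in ('scene','side')+(('wrist',) if w else ()):
        c=camera(n); cv2.imwrite(f'pics/{n}{k}.png',c['pixels'][:,:,::-1]); np.savez(f'{n}{k}.npz',**c)
    im=[cv2.imread(f'pics/{n}{k}.png')[r[0]:r[1],r[2]:r[3]] for n,r in zip(('scene','side'),cs)]
    cv2.imwrite(f'pics/c{k}.png',cv2.convertScaleAbs(cv2.resize(np.hstack(im),None,fx=2,fy=2,interpolation=2),alpha=1.3))
E
python3 -c "
from h import *
go(.6,-.122,.032);snap(5)"
```

```text
t 10.6 pos [ 0.5991 -0.121   0.1425] jaw [1.    0.002 0.   ] yaw 0.1 fing [ 0.  0. -1.] q [-0.38  0.61  1.54  0.    0.99 -0.38] w 0.0418 F [-0.3 -0.  -0.8]
units [ 0.04 -0.04 -4.42]
```

View pics/c5.png

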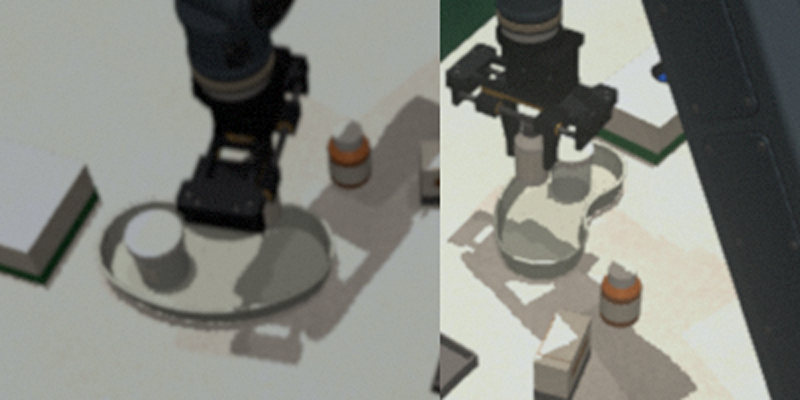

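The saline is held upright over the dish, and the pot is still standing in it. Lowering.

Call:
{"name": "arm_command", "arguments": {"plan": [[[0, 0, -1], 0], [[0, 0, -2], 0], [[0, 0, -3], 0], [[0, 0, -3.8], 0], [[0, 0, -3.9], 0]]}}

```text
time: 11.2
position: [0.5941, -0.121, 0.0426]
tool_rot: [-0.501, 0.502, -0.497, 0.499]
ft_force: [0.0, 0.8, -1.0]
grip_width: 0.0415
```

Call:
{"name": "arm_command", "arguments": {"plan": [[[0, 0, -0.15], 0], [[0, 0, -0.25], 0], [[0, 0, -0.25], 0]]}}

```text
time: 11.5
position: [0.598, -0.122, 0.04]
tool_rot: [-0.5, 0.499, -0.5, 0.501]
ft_force: [-0.3, -0.0, -0.8]
grip_width: 0.0416
```

Call:
{"name": "arm_command", "arguments": {"plan": [[[0, 0, -0.1], 0], [[0, 0, -0.2], 0], [[0, 0, -0.2], 0], [[0, 0, -0.2], 0]]}}

```text
time: 11.9
position: [0.5977, -0.1217, 0.0344]
tool_rot: [-0.5, 0.5, -0.5, 0.5]
ft_force: [-0.1, -0.3, -1.4]
grip_width: 0.0413
```

Call:
{"name": "arm_command", "arguments": {"plan": [[[0, 0, -0.08], 0], [[0, 0, -0.12], 0], [[0, 0, -0.12], 0]]}}

```text
time: 12.2
position: [0.5977, -0.1217, 0.0314]
tool_rot: [-0.5, 0.5, -0.5, 0.5]
ft_force: [-0.3, 0.2, 0.5]
grip_width: 0.0417
```

Call:
{"name": "arm_command", "arguments": {"plan": [[[0, 0, -0.08], 0], [[0, 0, -0.08], 0], [[0, 0, -0.08], 0]]}}

```text
time: 12.5
position: [0.5977, -0.1217, 0.0314]
tool_rot: [-0.5, 0.499, -0.5, 0.501]
ft_force: [-3.2, 0.9, 11.4]
grip_width: 0.0417
```

Call:
{"name": "arm_command", "arguments": {"plan": [[[0, 0, 0.06], 0], [[0, 0, 0.06], 0]]}}

```text
time: 12.7
position: [0.598, -0.1218, 0.0314]
tool_rot: [-0.5, 0.499, -0.5, 0.501]
ft_force: [-1.8, 0.2, 5.0]
grip_width: 0.0418
```

Call:
{"name": "arm_command", "arguments": {"plan": [[[0, 0, 0], 0], [[0, 0, 0], 0], [[0, 0, 0], 0], [[0, 0, 0], 0]], "fingers": 0.4}}

```text
time: 13.1
position: [0.5975, -0.1217, 0.0304]
tool_rot: [0.5, -0.5, 0.499, -0.5]
ft_force: [0.3, 0.1, -0.3]
grip_width: 0.0591
```

Call:
{"name": "arm_command", "arguments": {"plan": [[[0, 0, 1], 0], [[0, 0, 2.5], 0], [[0, 0, 4], 0], [[0, 0, 5], 0], [[0, 0, 5], 0]]}}

```text
time: 13.6
position: [0.6004, -0.1227, 0.1599]
tool_rot: [0.499, -0.497, 0.502, -0.502]
ft_force: [0.8, -0.1, 0.3]
grip_width: 0.0607
```

```bash
python3 -c "
from h import *
go(.445,-.066,.16);snap(6)"
```

```text
t 13.6 pos [ 0.6004 -0.1227  0.1599] jaw [1.    0.002 0.008] yaw 0.1 fing [ 0.008 -0.003 -1.   ] q [-0.38  0.58  1.53  0.    1.02 -0.39] w 0.0607 F [ 0.8 -0.1  0.3]
units [-6.22  2.27  0.  ]
```

View pics/c6.png

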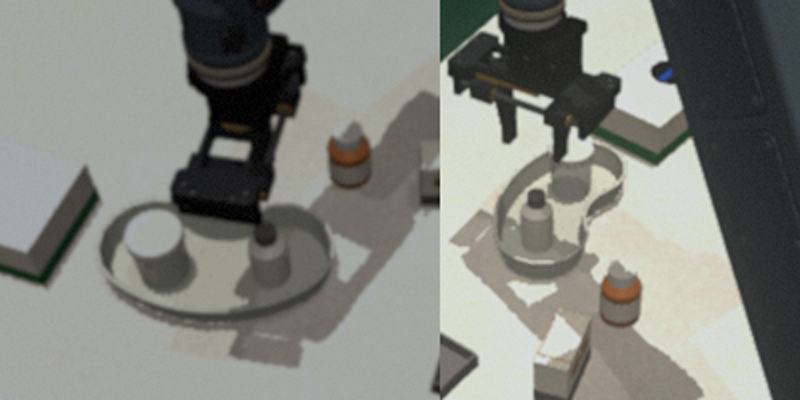

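The pot and the saline both stand in the dish. Next is the antiseptic.

Call:
{"name": "arm_command", "arguments": {"plan": [[[-1.4, 0.5, 0], 0], [[-2.8, 1, 0], 0], [[-4.2, 1.5, 0], 0], [[-5.4, 2, 0], 0], [[-6.2, 2.25, 0], 0]], "fingers": 1}}

```text
time: 14.2
position: [0.4382, -0.0634, 0.154]
tool_rot: [-0.501, 0.502, -0.497, 0.5]
ft_force: [0.4, -0.2, 0.2]
grip_width: 0.0853
```

Call:
{"name": "arm_command", "arguments": {"plan": [[[0, 0, 0], 0], [[0, 0, 0], 0]]}}

```text
time: 14.4
position: [0.4429, -0.0656, 0.1551]
tool_rot: [0.5, -0.5, 0.499, -0.5]
ft_force: [0.9, -0.5, 0.8]
grip_width: 0.0864
```

Call:
{"name": "arm_command", "arguments": {"plan": [[[0.05, 0, -1.4], 0], [[0.05, 0, -2.8], 0], [[0.05, 0, -4.2], 0], [[0.05, 0, -5.15], 0], [[0.05, 0, -5.15], 0]]}}

```text
time: 14.9
position: [0.4439, -0.0656, 0.0238]
tool_rot: [-0.501, 0.501, -0.498, 0.5]
ft_force: [-0.2, -0.1, 0.2]
grip_width: 0.0873
```

Call:
{"name": "arm_command", "arguments": {"plan": [[[0, 0, 0], 0], [[0, 0, 0], 0], [[0, 0, 0], 0], [[0, 0, 0], 0], [[0, 0, 0], 0]], "fingers": -1, "force": 25}}

```text
time: 15.4
position: [0.4444, -0.0656, 0.0279]
tool_rot: [-0.5, 0.499, -0.5, 0.501]
ft_force: [0.4, 0.4, -0.3]
grip_width: 0.055
```

Call:
{"name": "arm_command", "arguments": {"plan": [[[0, 0, 0], 0], [[0, 0, 0], 0], [[0, 0, 0], 0]]}}

```text
time: 15.7
position: [0.445, -0.0658, 0.0277]
tool_rot: [-0.5, 0.499, -0.501, 0.501]
ft_force: [1.9, 0.9, 6.1]
grip_width: 0.0491
```

Call:
{"name": "arm_command", "arguments": {"plan": [[[0, 0, 0.5], 0], [[0, 0, 1.5], 0], [[0, 0, 2.5], 0], [[0, 0, 3.5], 0], [[0, 0, 4.2], 0]]}}

```text
time: 16.2
position: [0.4435, -0.0653, 0.1332]
tool_rot: [0.501, -0.5, 0.5, -0.5]
ft_force: [0.2, -0.3, -1.4]
grip_width: 0.0491
```

```bash
python3 -c "
from h import *
go(.6765,.1146,.15)"
```

```text
t 16.2 pos [ 0.4435 -0.0653  0.1332] jaw [ 1.     0.002 -0.   ] yaw 0.1 fing [-0. -0. -1.] q [-0.4   0.45  1.95 -0.    0.74 -0.4 ] w 0.0491 F [ 0.2 -0.3 -1.4]
units [9.32 7.2  0.67]
```

Call:
{"name": "arm_command", "arguments": {"plan": [[[1, 0.7, 0.4], 0], [[2.2, 1.6, 0.6], 0], [[3.4, 2.5, 0.6], 0], [[4.6, 3.4, 0.6], 0], [[5.8, 4.3, 0.6], 0]]}}

```text
time: 16.7
position: [0.5889, 0.0432, 0.1465]
tool_rot: [0.501, -0.5, 0.499, -0.5]
ft_force: [-0.3, -0.6, -0.8]
grip_width: 0.0488
```

Call:
{"name": "arm_command", "arguments": {"plan": [[[1.2, 0.9, 0], 0], [[2.2, 1.8, 0], -0.4], [[3.2, 2.6, 0], -0.8], [[3.55, 2.9, 0], -1.2], [[3.55, 2.9, 0], -1.2]]}}

```text
time: 17.2
position: [0.6779, 0.1159, 0.1458]
tool_rot: [-0.474, 0.525, -0.524, 0.474]
ft_force: [-0.1, 0.4, -0.6]
grip_width: 0.0489
```

```bash
python3 -c "
from h import *
go(.6765,.1146,.033);snap(7,((180,380,300,520),(170,370,170,350)),True)"
```

```text
t 17.2 pos [0.6779 0.1159 0.1458] jaw [ 0.995 -0.101 -0.001] yaw -5.8 fing [-0.001  0.    -1.   ] q [0.01 0.7  1.33 0.   1.12 0.11] w 0.0489 F [-0.1  0.4 -0.6]
units [-0.06 -0.05 -4.51]
```

View pics/c7.png

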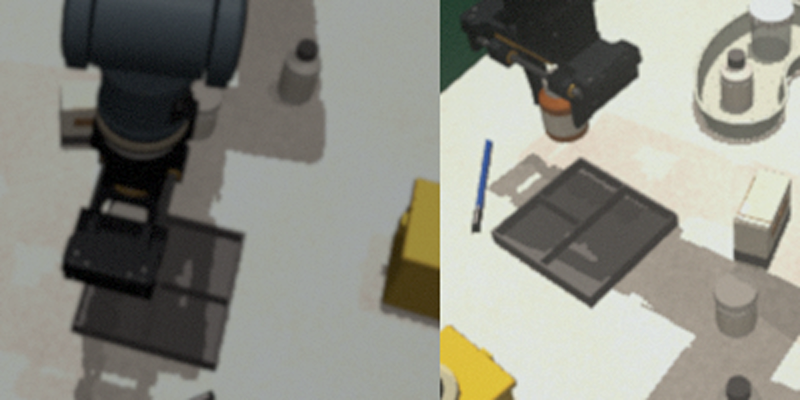

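View pics/wrist7.png

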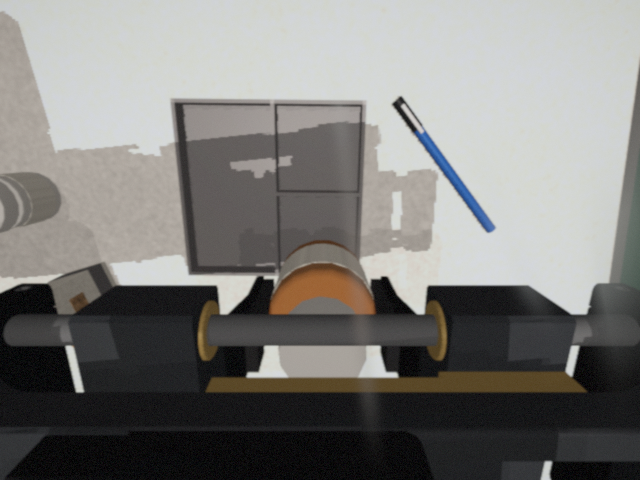

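The antiseptic is upright over the near-right section. The wrist view shows the tray's far corners at (173,100) and (365,101) and the divider junction at (277,192), so I'll check the tray pose from those.

```bash
python3 -c "
from h import *
W=load('wrist',7)
m=np.array([[-77.5,74.5],[77.5,74.5],[3,0],[3,74.5],[77.5,0]])/1e3
p=np.array([plane(W,u,v,.02)[:2] for u,v in[(173,100),(366,101),(277,192),(275,101),(362,193)]])
a=m-m.mean(0);b=p-p.mean(0);H=a.T@b; th=np.arctan2(H[0,1]-H[1,0],H[0,0]+H[1,1]);R=np.array([[np.cos(th),-np.sin(th)],[np.sin(th),np.cos(th)]])
t=p.mean(0)-R@m.mean(0);print(t,th,((m@R.T+t-p)*1e3).round(1))
for s in([.0395,.0365],[.0395,-.0365],[-.0365,0]):print((R@s+t).round(4))"
```

```text
[0.63726317 0.15279149] -0.10621184433958382 [[-1.   0.9]
 [ 1.3  0.7]
 [-0.8 -1.5]
 [-1.2  1.3]
 [ 1.6 -1.3]]
[0.6804 0.1849]
[0.6727 0.1123]
[0.601  0.1567]
```

Call:
{"name": "arm_command", "arguments": {"plan": [[[-0.1, -0.1, -1], 0], [[-0.1, -0.1, -2], 0], [[-0.1, -0.1, -3], 0], [[-0.1, -0.1, -3.9], 0], [[-0.1, -0.1, -4.1], 0]]}}

```text
time: 17.85
position: [0.6717, 0.111, 0.0416]
tool_rot: [-0.475, 0.527, -0.524, 0.471]
ft_force: [-0.2, -0.4, -1.6]
grip_width: 0.0493
```

Call:
{"name": "arm_command", "arguments": {"plan": [[[0, 0, -0.1], 0], [[0, 0, -0.15], 0], [[0, 0, -0.2], 0], [[0, 0, -0.2], 0]]}}

```text
time: 18.25
position: [0.6758, 0.112, 0.0406]
tool_rot: [0.473, -0.525, 0.525, -0.474]
ft_force: [-0.0, 0.2, -0.5]
grip_width: 0.0491
```

Call:
{"name": "arm_command", "arguments": {"plan": [[[0, 0, -0.1], 0], [[0, 0, -0.2], 0], [[0, 0, -0.3], 0], [[0, 0, -0.3], 0]]}}

```text
time: 18.65
position: [0.6748, 0.1121, 0.0315]
tool_rot: [-0.474, 0.525, -0.525, 0.473]
ft_force: [-0.3, -0.3, -2.2]
grip_width: 0.049
```

Call:
{"name": "arm_command", "arguments": {"plan": [[[0, 0, -0.06], 0], [[0, 0, -0.12], 0], [[0, 0, -0.12], 0]]}}

```text
time: 18.95
position: [0.6752, 0.1121, 0.0308]
tool_rot: [0.474, -0.525, 0.525, -0.474]
ft_force: [-2.6, -0.2, 8.0]
grip_width: 0.0492
```

Call:
{"name": "arm_command", "arguments": {"plan": [[[0, 0, 0.06], 0], [[0, 0, 0.06], 0]]}}

```text
time: 19.15
position: [0.6755, 0.1121, 0.0308]
tool_rot: [0.473, -0.525, 0.525, -0.474]
ft_force: [-0.0, -0.1, 3.5]
grip_width: 0.049
```

Call:
{"name": "arm_command", "arguments": {"plan": [[[0, 0, 0], 0], [[0, 0, 0], 0], [[0, 0, 0], 0], [[0, 0, 0], 0]], "fingers": 0.55}}

```text
time: 19.55
position: [0.6752, 0.112, 0.0303]
tool_rot: [-0.474, 0.525, -0.525, 0.474]
ft_force: [0.2, -0.3, -0.0]
grip_width: 0.0661
```

Call:
{"name": "arm_command", "arguments": {"plan": [[[0, 0, 1], 0], [[0, 0, 2.5], 0], [[0, 0, 4], 0], [[0, 0, 5], 0], [[0, 0, 5], 0]]}}

```text
time: 20.05
position: [0.6784, 0.1122, 0.1605]
tool_rot: [0.471, -0.523, 0.527, -0.476]
ft_force: [1.5, -0.3, -0.3]
grip_width: 0.0674
```

```bash
python3 -c "
from h import *
go(.352,.281,.16);snap(8,((180,380,300,520),(170,370,170,350)),True)"
```

```text
t 20.05 pos [0.6784 0.1122 0.1605] jaw [ 0.995 -0.103  0.01 ] yaw -5.9 fing [ 0.01  0.   -1.  ] q [0.   0.67 1.33 0.   1.13 0.1 ] w 0.0674 F [ 1.5 -0.3 -0.3]
units [-13.06   6.75  -0.02]
```

View pics/c8.png

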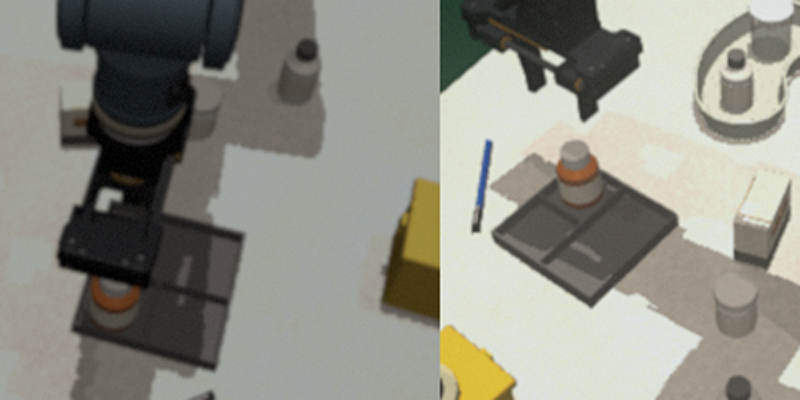

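View pics/wrist8.png

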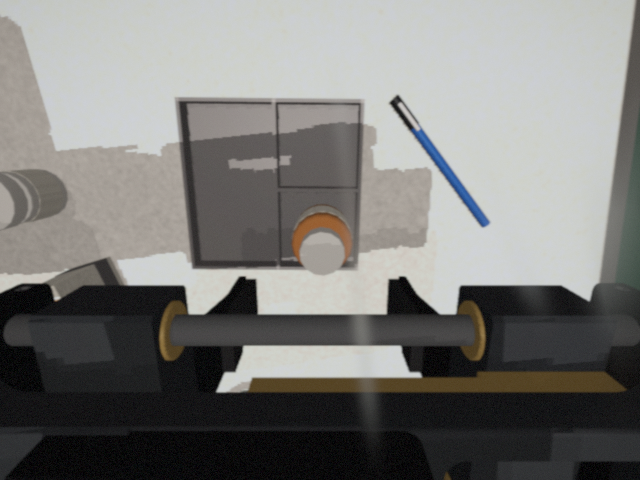

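Call:
{"name": "arm_command", "arguments": {"plan": [[[-1.5, 0.75, 0], 0], [[-3, 1.5, 0], 0], [[-4.5, 2.3, 0], 0], [[-6, 3.1, 0], 0], [[-7.5, 3.9, 0], 0]], "fingers": 1}}

```text
time: 20.7
position: [0.4847, 0.2098, 0.1536]
tool_rot: [-0.475, 0.526, -0.524, 0.472]
ft_force: [-0.1, -0.4, -0.5]
grip_width: 0.0861
```

Call:
{"name": "arm_command", "arguments": {"plan": [[[-1.4, 0.7, 0], 0], [[-2.8, 1.4, 0], 0], [[-4.2, 2.1, 0], 0], [[-5.4, 2.8, 0], 0], [[-5.4, 2.8, 0], 0]]}}

```text
time: 21.2
position: [0.3462, 0.2794, 0.1538]
tool_rot: [-0.478, 0.525, -0.523, 0.472]
ft_force: [-0.1, 0.4, -1.1]
grip_width: 0.0871
```

```bash
python3 -c "
from h import *
go(.352,.281,.0245)"
```

```text
t 21.2 pos [0.3462 0.2794 0.1538] jaw [ 0.995 -0.099 -0.008] yaw -5.7 fing [-0.009 -0.003 -1.   ] q [0.43 0.41 1.94 0.   0.81 0.52] w 0.0871 F [-0.1  0.4 -1.1]
units [ 0.23  0.06 -5.17]
```

Call:
{"name": "arm_command", "arguments": {"plan": [[[0.05, 0, 0], 0], [[0.05, 0, -1.4], 0], [[0.05, 0, -2.8], 0], [[0.05, 0, -4.2], 0], [[0.05, 0, -4.7], 0]]}}

```text
time: 21.7
position: [0.354, 0.2782, 0.0347]
tool_rot: [-0.475, 0.526, -0.525, 0.472]
ft_force: [-0.7, -0.0, 0.3]
grip_width: 0.087
```

Call:
{"name": "arm_command", "arguments": {"plan": [[[0, 0, 0], 0], [[0, 0, 0], 0]]}}

```text
time: 21.9
position: [0.355, 0.2792, 0.0375]
tool_rot: [-0.473, 0.525, -0.525, 0.473]
ft_force: [0.4, -0.6, -0.2]
grip_width: 0.0868
```

Call:
{"name": "arm_command", "arguments": {"plan": [[[-0.05, 0.05, -0.4], 0], [[-0.05, 0.05, -0.4], 0]]}}

```text
time: 22.1
position: [0.3529, 0.2808, 0.0279]
tool_rot: [0.473, -0.525, 0.525, -0.474]
ft_force: [-1.2, -0.5, -0.0]
grip_width: 0.0869
```

Call:
{"name": "arm_command", "arguments": {"plan": [[[0, 0, 0], 0], [[0, 0, 0], 0], [[0, 0, 0], 0], [[0, 0, 0], 0], [[0, 0, 0], 0]], "fingers": -1, "force": 20}}

```text
time: 22.6
position: [0.3527, 0.2809, 0.0282]
tool_rot: [0.474, -0.525, 0.525, -0.474]
ft_force: [0.6, 0.8, 0.4]
grip_width: 0.0547
```

Call:
{"name": "arm_command", "arguments": {"plan": [[[0, 0, 0], 0], [[0, 0, 0], 0], [[0, 0, 0], 0], [[0, 0, 0], 0]]}}

```text
time: 23.0
position: [0.3522, 0.2807, 0.0281]
tool_rot: [-0.474, 0.525, -0.525, 0.473]
ft_force: [-1.8, 0.2, 1.6]
grip_width: 0.0417
```

Call:
{"name": "arm_command", "arguments": {"plan": [[[0, 0, 0.5], 0], [[0, 0, 1.5], 0], [[0, 0, 2.5], 0], [[0, 0, 3.5], 0], [[0, 0, 4.4], 0]]}}

```text
time: 23.5
position: [0.3529, 0.2808, 0.139]
tool_rot: [0.473, -0.525, 0.525, -0.474]
ft_force: [0.0, -0.2, -0.6]
grip_width: 0.0416
```

```bash
python3 -c "
from h import *
go(.682,.186,.15)"
```

```text
t 23.5 pos [0.3529 0.2808 0.139 ] jaw [ 0.995 -0.103  0.001] yaw -5.9 fing [ 0.001  0.    -1.   ] q [ 0.42  0.44  1.94 -0.    0.76  0.53] w 0.0416 F [ 0.  -0.2 -0.6]
units [13.16 -3.79  0.44]
```

Call:
{"name": "arm_command", "arguments": {"plan": [[[0.7, -0.2, 0.2], 0], [[2, -0.55, 0.4], 0], [[3.4, -0.95, 0.4], 0], [[4.8, -1.35, 0.4], 0], [[6.2, -1.8, 0.4], 0]]}}

```text
time: 24.0
position: [0.509, 0.2353, 0.1479]
tool_rot: [0.474, -0.525, 0.525, -0.474]
ft_force: [-0.0, 0.6, -1.0]
grip_width: 0.0413
```

Call:
{"name": "arm_command", "arguments": {"plan": [[[1.4, -0.4, 0], 0], [[2.8, -0.8, 0], 0], [[4.2, -1.2, 0], 0], [[5.6, -1.6, 0], 0], [[6.7, -1.9, 0], 0]]}}

```text
time: 24.5
position: [0.6772, 0.1871, 0.1474]
tool_rot: [0.473, -0.525, 0.526, -0.474]
ft_force: [0.1, -0.2, -1.3]
grip_width: 0.0411
```

Call:
{"name": "arm_command", "arguments": {"plan": [[[0, 0, 0], 0], [[0, 0, 0], 0]]}}

```text
time: 24.7
position: [0.6748, 0.1878, 0.1469]
tool_rot: [-0.474, 0.526, -0.525, 0.473]
ft_force: [-0.7, 0.7, -0.7]
grip_width: 0.0413
```

```bash
python3 -c "
from h import *
go(.682,.186,.036);snap(9,((180,380,300,520),(170,370,170,350)),True)"
```

```text
t 24.7 pos [0.6748 0.1878 0.1469] jaw [ 0.995 -0.104 -0.002] yaw -6.0 fing [-0.002 -0.    -1.   ] q [0.11 0.71 1.29 0.   1.14 0.22] w 0.0413 F [-0.7  0.7 -0.7]
units [ 0.29 -0.07 -4.44]
```

View pics/c9.png

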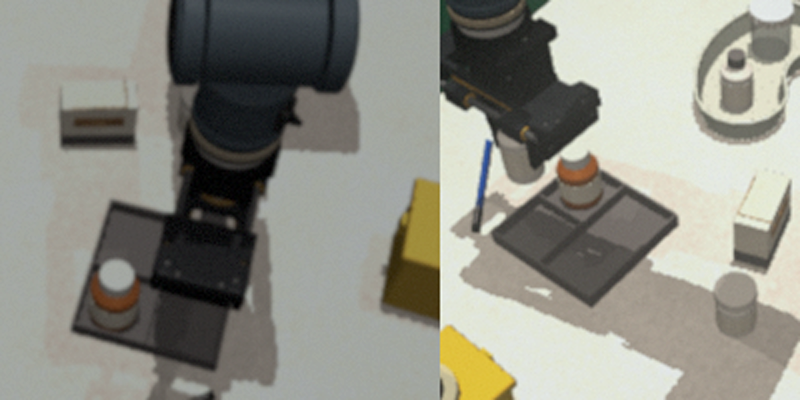

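The second saline is held upright above the far square section, and the antiseptic stands in the near one. Confirming the state, then lowering.

```bash
python3 -c "
from h import *
go(.682,.186,.036)"
```

```text
t 24.85 pos [0.6736 0.1887 0.1475] jaw [ 0.995 -0.102 -0.002] yaw -5.9 fing [-0.002 -0.    -1.   ] q [0.11 0.71 1.29 0.   1.14 0.22] w 0.0415 F [ 0.4 -0.3 -1.3]
units [ 0.34 -0.11 -4.46]
```

Call:
{"name": "arm_command", "arguments": {"plan": [[[0.3, -0.1, -0.8], 0], [[0.3, -0.1, -1.8], 0], [[0.3, -0.1, -2.8], 0], [[0.3, -0.1, -3.6], 0], [[0.3, -0.1, -4], 0]]}}

```text
time: 25.35
position: [0.6802, 0.1863, 0.046]
tool_rot: [-0.475, 0.526, -0.524, 0.473]
ft_force: [0.3, 0.5, -1.4]
grip_width: 0.0419
```

Call:
{"name": "arm_command", "arguments": {"plan": [[[0, 0, 0], 0], [[0, 0, -0.1], 0], [[0, 0, -0.1], 0]]}}

```text
time: 25.65
position: [0.6834, 0.186, 0.0468]
tool_rot: [0.473, -0.525, 0.525, -0.474]
ft_force: [0.4, 0.3, -0.8]
grip_width: 0.0415
```

Floor contact is expected at about z = 0.031.

Call:
{"name": "arm_command", "arguments": {"plan": [[[0, 0, -0.2], 0], [[0, 0, -0.4], 0], [[0, 0, -0.5], 0], [[0, 0, -0.55], 0], [[0, 0, -0.55], 0]]}}

```text
time: 26.15
position: [0.6825, 0.1858, 0.0315]
tool_rot: [-0.474, 0.525, -0.525, 0.473]
ft_force: [0.1, -0.1, -0.6]
grip_width: 0.0416
```

Call:
{"name": "arm_command", "arguments": {"plan": [[[0, 0, -0.05], 0], [[0, 0, -0.1], 0], [[0, 0, -0.12], 0], [[0, 0, -0.12], 0]]}}

```text
time: 26.55
position: [0.6829, 0.1858, 0.0311]
tool_rot: [0.473, -0.525, 0.525, -0.474]
ft_force: [-3.3, -1.1, 8.4]
grip_width: 0.0417
```

Call:
{"name": "arm_command", "arguments": {"plan": [[[0, 0, 0.06], 0], [[0, 0, 0.06], 0]]}}

```text
time: 26.75
position: [0.6832, 0.1859, 0.0311]
tool_rot: [0.473, -0.525, 0.525, -0.474]
ft_force: [-0.5, 0.1, 3.4]
grip_width: 0.0416
```

Call:
{"name": "arm_command", "arguments": {"plan": [[[0, 0, 0], 0], [[0, 0, 0], 0], [[0, 0, 0], 0], [[0, 0, 0], 0]], "fingers": 0.4}}

```text
time: 27.15
position: [0.6825, 0.1858, 0.0298]
tool_rot: [-0.474, 0.525, -0.525, 0.473]
ft_force: [0.0, 0.1, -0.2]
grip_width: 0.0591
```

Call:
{"name": "arm_command", "arguments": {"plan": [[[0, 0, 1], 0], [[0, 0, 2.5], 0], [[0, 0, 4], 0], [[0, 0, 5], 0], [[0, 0, 5], 0]]}}

```text
time: 27.65
position: [0.6858, 0.1863, 0.1603]
tool_rot: [0.471, -0.523, 0.527, -0.476]
ft_force: [0.2, 0.8, -0.1]
grip_width: 0.0607
```

```bash
python3 -c "
from h import *
go(.454,.06,.16);snap(10,((180,380,300,520),(170,370,170,350)))
S=load('scene',10)"
```

```text
t 27.65 pos [0.6858 0.1863 0.1603] jaw [ 0.995 -0.103  0.01 ] yaw -5.9 fing [ 0.01   0.001 -1.   ] q [0.11 0.71 1.26 0.   1.17 0.21] w 0.0607 F [ 0.2  0.8 -0.1]
units [-9.27 -5.05 -0.01]
```

View pics/c10.png

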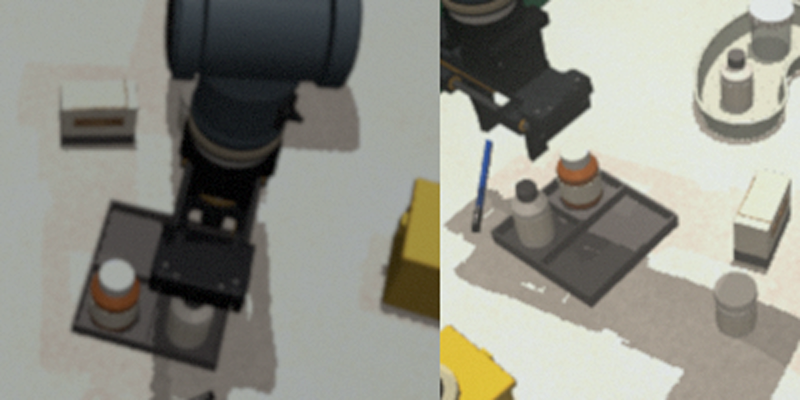

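The saline stands in the far square section. Last is the plasters, which needs the jaw turned to about +10.5°.

Call:
{"name": "arm_command", "arguments": {"plan": [[[-1.4, -0.75, 0], 0.6], [[-2.8, -1.5, 0], 1.2], [[-4.2, -2.3, 0], 1.8], [[-5.6, -3.05, 0], 2.4], [[-6.6, -3.6, 0], 3]], "fingers": 1}}

```text
time: 28.25
position: [0.513, 0.0951, 0.1531]
tool_rot: [0.54, -0.46, 0.456, -0.537]
ft_force: [-0.2, -0.1, -0.0]
grip_width: 0.0857
```

Call:
{"name": "arm_command", "arguments": {"plan": [[[-1, -0.6, 0], 0.3], [[-2, -1.1, 0], 0.3], [[-2.5, -1.4, 0], 0.3], [[-2.5, -1.4, 0], 0.3], [[-2.5, -1.4, 0], 0.3]]}}

```text
time: 28.75
position: [0.4551, 0.0608, 0.1544]
tool_rot: [0.544, -0.452, 0.451, -0.544]
ft_force: [0.3, -0.6, -0.2]
grip_width: 0.0869
```

```bash
python3 -c "
from h import *
go(.454,.06,.03);snap(11,w=True)"
```

```text
t 28.75 pos [0.4551 0.0608 0.1544] jaw [ 0.983  0.183 -0.001] yaw 10.6 fing [-0.001  0.    -1.   ] q [-0.11  0.42  1.91  0.    0.82 -0.3 ] w 0.0869 F [ 0.3 -0.6 -0.2]
units [-0.05 -0.03 -4.98]
```

View pics/wrist11.png

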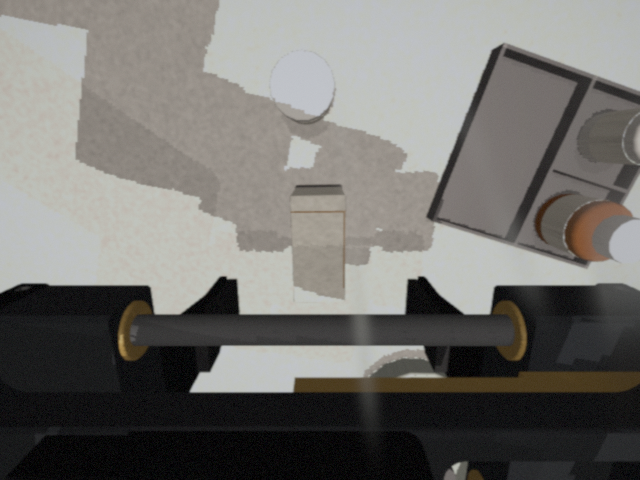

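The box is centred between the fingers (columns 292–345) and square to them. Descending.

Call:
{"name": "arm_command", "arguments": {"plan": [[[-0.05, 0, -1.3], 0], [[-0.05, 0, -2.6], 0], [[-0.05, 0, -3.9], 0], [[-0.05, 0, -4.8], 0], [[-0.05, 0, -4.8], 0]]}}

```text
time: 29.4
position: [0.4528, 0.0612, 0.0326]
tool_rot: [0.545, -0.453, 0.45, -0.543]
ft_force: [-0.4, 0.4, 0.1]
grip_width: 0.0872
```

Call:
{"name": "arm_command", "arguments": {"plan": [[[0, 0, 0], 0], [[0, 0, 0], 0], [[0, 0, 0], 0], [[0, 0, 0], 0], [[0, 0, 0], 0]], "fingers": -1, "force": 20}}

```text
time: 29.9
position: [0.4544, 0.0608, 0.036]
tool_rot: [-0.544, 0.451, -0.452, 0.544]
ft_force: [0.1, -0.1, -0.8]
grip_width: 0.0546
```

Call:
{"name": "arm_command", "arguments": {"plan": [[[0, 0, 0], 0], [[0, 0, 0], 0], [[0, 0, 0], 0], [[0, 0, 0], 0], [[0, 0, 0], 0]]}}

```text
time: 30.4
position: [0.4539, 0.0608, 0.0355]
tool_rot: [-0.544, 0.452, -0.452, 0.544]
ft_force: [-1.3, -0.2, 5.0]
grip_width: 0.0397
```

Call:
{"name": "arm_command", "arguments": {"plan": [[[0, 0, 0.5], 0], [[0, 0, 1.5], 0], [[0, 0, 2.5], 0], [[0, 0, 3.5], 0], [[0, 0, 4.2], 0]]}}

```text
time: 30.9
position: [0.4541, 0.0608, 0.1414]
tool_rot: [-0.544, 0.451, -0.452, 0.544]
ft_force: [0.2, -0.6, -0.7]
grip_width: 0.0398
```

```bash
python3 -c "
from h import *
go(.603,.158,.15)"
```

```text
t 30.9 pos [0.4541 0.0608 0.1414] jaw [0.983 0.184 0.001] yaw 10.6 fing [ 0.001 -0.    -1.   ] q [-0.11  0.44  1.92  0.    0.78 -0.3 ] w 0.0398 F [ 0.2 -0.6 -0.7]
units [5.96 3.89 0.35]
```

Call:
{"name": "arm_command", "arguments": {"plan": [[[0.8, 0.5, 0.4], -0.6], [[2, 1.3, 0.5], -1.3], [[3.2, 2.1, 0.5], -2], [[4.4, 2.9, 0.5], -2.7], [[5.4, 3.6, 0.5], -3.3]]}}

```text
time: 31.4
position: [0.5902, 0.1518, 0.1523]
tool_rot: [-0.473, 0.526, -0.526, 0.473]
ft_force: [0.7, -0.2, -0.5]
grip_width: 0.0402
```

Call:
{"name": "arm_command", "arguments": {"plan": [[[0.45, 0.3, 0], 0], [[0.45, 0.3, 0], 0], [[0.45, 0.3, 0], 0]]}}

```text
time: 31.7
position: [0.5988, 0.1581, 0.1518]
tool_rot: [-0.475, 0.526, -0.524, 0.473]
ft_force: [0.4, 0.6, -1.4]
grip_width: 0.04
```

```bash
python3 -c "
from h import *
go(.6,.158,.05);snap(12,((180,380,300,520),(170,370,170,350)))"
```

```text
t 31.7 pos [0.5988 0.1581 0.1518] jaw [ 0.995 -0.102 -0.003] yaw -5.9 fing [-0.003 -0.001 -1.   ] q [ 0.08  0.6   1.51 -0.    1.03  0.18] w 0.04 F [ 0.4  0.6 -1.4]
units [ 0.05 -0.   -4.07]
```

View pics/c12.png

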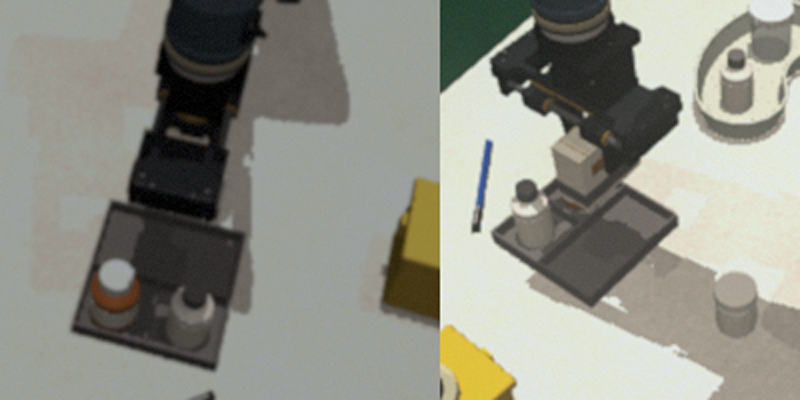

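The box is held upright and square over the long section. Lowering, with contact expected at about z = 0.0385.

Call:
{"name": "arm_command", "arguments": {"plan": [[[0.05, 0, -0.8], 0], [[0.05, 0, -1.8], 0], [[0.05, 0, -2.8], 0], [[0.05, 0, -3.6], 0], [[0.05, 0, -3.9], 0]]}}

```text
time: 32.3
position: [0.599, 0.1574, 0.0533]
tool_rot: [-0.475, 0.526, -0.524, 0.472]
ft_force: [-1.0, -0.1, -0.7]
grip_width: 0.0399
```

Call:
{"name": "arm_command", "arguments": {"plan": [[[0, 0, 0], 0], [[0, 0, -0.1], 0], [[0, 0, -0.2], 0], [[0, 0, -0.2], 0]]}}

```text
time: 32.7
position: [0.6018, 0.1583, 0.051]
tool_rot: [0.473, -0.525, 0.525, -0.474]
ft_force: [0.7, 0.5, -0.5]
grip_width: 0.04
```

Call:
{"name": "arm_command", "arguments": {"plan": [[[0, 0, -0.15], 0], [[0, 0, -0.3], 0], [[0, 0, -0.4], 0], [[0, 0, -0.45], 0], [[0, 0, -0.45], 0]]}}

```text
time: 33.2
position: [0.6013, 0.1583, 0.0388]
tool_rot: [-0.474, 0.525, -0.525, 0.474]
ft_force: [-0.2, 0.3, -0.9]
grip_width: 0.0399
```

Call:
{"name": "arm_command", "arguments": {"plan": [[[0, 0, -0.05], 0], [[0, 0, -0.1], 0], [[0, 0, -0.14], 0], [[0, 0, -0.14], 0]]}}

```text
time: 33.6
position: [0.6014, 0.1584, 0.0384]
tool_rot: [0.474, -0.525, 0.525, -0.474]
ft_force: [-5.8, 0.1, 15.0]
grip_width: 0.0398
```

Call:
{"name": "arm_command", "arguments": {"plan": [[[0, 0, 0.1], 0], [[0, 0, 0.1], 0]]}}

```text
time: 33.8
position: [0.6019, 0.1583, 0.0386]
tool_rot: [0.473, -0.525, 0.525, -0.474]
ft_force: [0.5, 0.4, -1.0]
grip_width: 0.0399
```

Call:
{"name": "arm_command", "arguments": {"plan": [[[0, 0, 0], 0], [[0, 0, 0], 0], [[0, 0, 0], 0], [[0, 0, 0], 0]], "fingers": 0.25}}

```text
time: 34.2
position: [0.6013, 0.1583, 0.0377]
tool_rot: [-0.474, 0.525, -0.525, 0.473]
ft_force: [0.5, 0.4, -0.4]
grip_width: 0.0537
```

Call:
{"name": "arm_command", "arguments": {"plan": [[[0, 0, 0.5], 0], [[0, 0, 1.5], 0], [[0, 0, 3], 0], [[0, 0, 4.5], 0], [[0, 0, 5], 0]]}}

```text
time: 34.7
position: [0.6041, 0.1587, 0.1681]
tool_rot: [0.471, -0.523, 0.527, -0.476]
ft_force: [0.7, -0.3, -0.8]
grip_width: 0.0546
```

Call:
{"name": "arm_command", "arguments": {"plan": [[[-1.2, -1, 0.5], 0], [[-2.4, -2.2, 1], 0], [[-3.6, -3.4, 1], 0], [[-4.8, -4.6, 1], 0], [[-5, -5, 1], 0]]}}

```text
time: 35.2
position: [0.4717, 0.0321, 0.1878]
tool_rot: [-0.474, 0.527, -0.524, 0.472]
ft_force: [-0.6, 0.0, -0.1]
grip_width: 0.0542
```

Call:
{"name": "arm_command", "arguments": {"plan": [[[-0.6, -1.4, 0], 0], [[-1.2, -2.8, 0], 0], [[-1.8, -4.2, 0], 0], [[-1.8, -5, 0], 0], [[-1.8, -5, 0], 0]]}}

```text
time: 35.7
position: [0.4325, -0.0942, 0.1883]
tool_rot: [0.472, -0.525, 0.527, -0.473]
ft_force: [-0.2, 0.4, 0.3]
grip_width: 0.0542
```

```bash
python3 -c "
from h import *
st();snap(13,((170,370,130,530),(100,100,0,0)) if 0 else ((180,380,300,520),(170,370,170,350)))"
```

```text
t 35.7 pos [ 0.4325 -0.0942  0.1883] jaw [ 0.994 -0.107  0.002] yaw -6.1 fing [ 0.002 -0.001 -1.   ] q [-0.47  0.34  1.91 -0.    0.89 -0.36] w 0.0542 F [-0.2  0.4  0.3]
```

View pics/scene13.png

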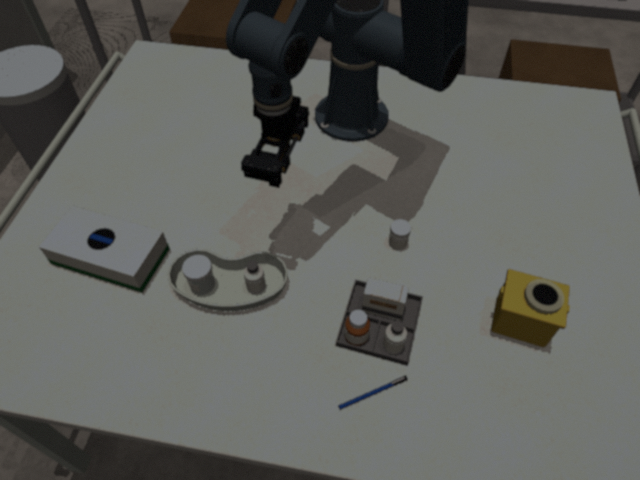

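View pics/side13.png

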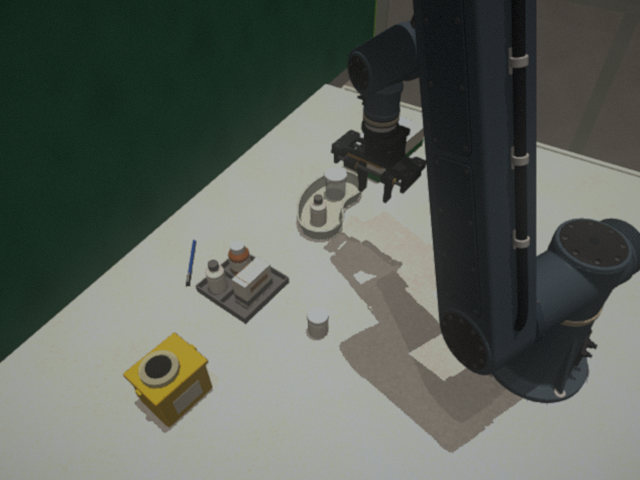

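In both views all five items stand in place: pot (198,275), saline (255,280), plasters (385,297), antiseptic (357,332) and saline (396,336). The jar, sharps container and glove box look unmoved. One last numeric check before handing in.

```bash
python3 -c "
import cv2,numpy as np
i=cv2.imread('pics/scene13.png');j=cv2.imread('pics/side13.png')
a=cv2.resize(i[240:370,160:430],None,fx=2.9,fy=2.9,interpolation=2);print(a.shape)
cv2.imwrite('pics/z13.png',cv2.convertScaleAbs(a,alpha=1.4))
b=cv2.resize(j[160:330,190:360],None,fx=3.5,fy=3.5,interpolation=2);cv2.imwrite('pics/y13.png',cv2.convertScaleAbs(b,alpha=1.4))
i0=cv2.imread('pics/scene0.png')
for n,(x0,x1,y0,y1) in dict(jar=(385,415,218,255),sharps=(490,575,265,345),gloves=(40,170,205,290)).items():
    A=i0[y0:y1,x0:x1].astype(np.float32).mean(2);B=i[y0:y1,x0:x1].astype(np.float32).mean(2);print(n,cv2.phaseCorrelate(A,B))
"
```

```text
(377, 783, 3)
jar ((-0.025472829062684, -0.0070970222447179765), 0.9043423183759054)
sharps ((0.005777615072823039, -0.03436798511506112), 1.0079302724202475)
gloves ((0.5524620928857331, -0.008374273194263537), 1.0063192676811061)
```

View pics/z13.png

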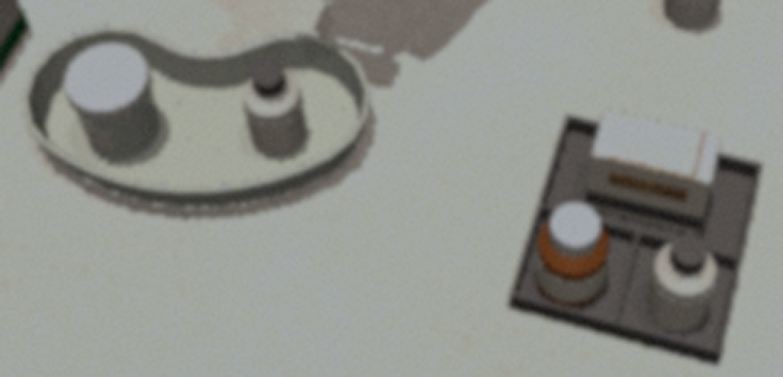

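View pics/y13.png

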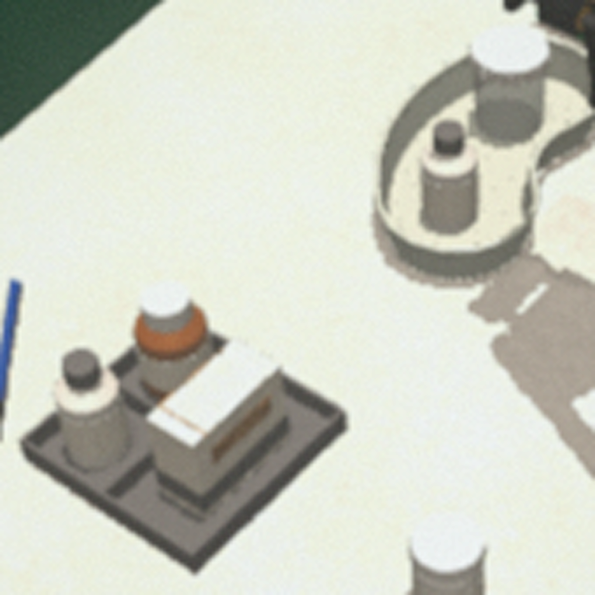

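```bash
python3 -c "
from h import *
S=load('scene',13);D=load('side',13)
f=lambda u,v:(u/2.9+160,v/2.9+240)
g=lambda u,v:(u/3.5+190,v/3.5+160)
def loc(p,o,th):
    d=p[:2]-o;c,s=np.cos(th),np.sin(th);return np.array([c*d[0]+s*d[1],-s*d[0]+c*d[1]]).round(4)
T=((.639,.154),-.106);K=((.621,-.178),.105)
for n,p,q,z,F in [('pot',(107,77),(510,47),.075,K),('sal',(268,74),(449,130),.087,K),('anti',(576,225),(166,299),.081,T),('sal2',(690,247),(80,360),.087,T),('plast',(657,145),(213,390),.077,T)]:
    t,e=tri(S,f(*p),D,g(*q)); print(n,loc(plane(S,*f(*p),z),*F),loc(plane(D,*g(*q),z),*F),'top z',t[2].round(4),'expect',z,'gap',e.round(4))
"
```

```text
pot [-0.0122 -0.0587] [-0.0128 -0.0608] top z 0.0752 expect 0.075 gap 0.0017
sal [-0.0156  0.0592] [-0.0176  0.0581] top z 0.0862 expect 0.087 gap 0.0018
anti [ 0.0415 -0.0384] [ 0.0392 -0.039 ] top z 0.0796 expect 0.081 gap 0.0015
sal2 [0.0393 0.0379] [0.0413 0.0365] top z 0.0886 expect 0.087 gap 0.0006
plast [-0.0374  0.0001] [-0.0367 -0.0008] top z 0.0777 expect 0.077 gap 0.0006
```

All five are inside their limits with tops at the right height. Handing in.

```bash
python3 -c "
from rig import hand_in
print(hand_in())"
```

```text
the job is handed in; nothing more can be done
None
```

Both kits are made up and the job is handed in at about 36 s of the 134 s allowed; `hand_in()` reported no verdict.

- **Wound-care kit:** the antiseptic and one saline bottle each stand in their own square section of the tray. The box of plasters stands in the long section.
- **Sample kit:** the other saline bottle and the specimen pot stand in the kidney dish.

**Final checks (scene and side views):**
- **Position:** each item is within about 3 mm of its section centre or standing spot, inside the limits.
- **Height:** the tops are within 2 mm of the expected heights, so all five rest on the floor. They look upright; I did not measure the tilt angle.
- **Things to leave alone:** the jar and sharps container show no image shift. The glove box correlated at about 0.55 pixel, roughly 1 mm. I put that down to a change in shading, and it is far below 20 mm either way.
- **Robot:** the gripper was parked clear of everything. The highest wrist force in the readings was about 16 N.

**Small disagreements:** the tray pose from the scene and wrist views differed by about 4 mm, so I used the average. The dish pose differed by about 8 mm between the scene and side views, and I used a value nearer the scene fit. Both are inside the margins.

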